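# Sort the spare-stud tubes and hold the cover ready over the ice grip case

### The arm

A 7-joint arm with a two-finger parallel gripper is mounted at the origin on the work surface. World frame = base frame: x ahead of the robot, y to its left, z up, the work surface at z = 0. Lengths are in m, angles in rad, forces in N, time in s.
With the tool pointing down it reaches from about 0.425 to 0.8 m from the base axis. Payload 8.3 kg.
Tool frame: the origin (TCP) lies on the centre line of the jaws, within the pads' length; the fingertips stand 11 mm ahead of it and the grasp point (between the pads) lies 8 mm behind it; y points along the fingers, x is the direction in which the jaws open and shut, and the axes are right-handed (so a half turn about y gives the same grasp; the last joint's range is limited). The gripper opens to 85 mm and grips with 20 to 120 N. Pads are 22 mm wide; open, the fingers measure 114 mm over their backs; the gripper's body (76 mm by 85 mm) begins 54 mm behind the grasp point. The pads swing forward as they close: fully open they stand 13 mm farther back than shut.
Start: joints at [-1.412, 0.383, 0.016, 1.37, -0.006, 1.388, -0.046], TCP at [0.137, 0.61, 0.242] pointing down, gripper open.
Joint ranges: [-2.95, 2.95], [-0.25, 2.06], [-1.52, 1.56], [0.18, 2.33], [-1.44, 4.58], [0.02, 2.06], [-3.01, 3.01]. Speed limits (rad/s): [2.39, 2.39, 3.01, 3.01, 3.14, 3.14, 3.14].

### API

Orientations are given as a unit quaternion [x, y, z, w].
In Python, from cell import arm gives the robot as it stands.
- The arm moves only by the tool arm_command, never from a script. Its arguments are lists of equal length, an entry for each row: "linear": the shift along the tool's x, y, z in m, a list of three; "angular": the turn, a rotation vector about the tool's x, y, z in degrees, a list of three; "fingers": the opening in per cent of the stroke, from 0 (shut) to 100 (fully open). A call has 1 to 20 rows; each row is the pose to reach, as a shift and turn from the pose measured when the call began, along the tool's axes at that moment; what a row does not reach only later rows make up. A row lasts 1/8 s, in which the tool goes at most 62.5 mm and 10.7 degrees, less where a joint would pass 70% of its speed; a pose out of reach is approached as far as the arm can. A call with a gripper value outside its range is refused whole. The fingers move at their own pace and stop on an object; "newtons" is the grip in N (left out, the last holds). Time passes only in rows, so rows that repeat a pose let the fingers close. It gives the time, the measured TCP pose, the force and the opening at its end, in the units of the state.
- arm.state(): the state, without advancing time (a new reading comes with each control period).
- arm.grab_frame(name): name is "scene" or "top" or "wrist"; returns the picture (400x640x3 uint8, red, green, blue); there is no depth.
- arm.get_calibration(name): a dict with "fovy" (degrees; the focal length in pixels is half the picture's height over the tangent of half this angle, whatever the lens; pixels are square), "cx", "cy" (the principal point, pixels), "eye" and "attitude" of the camera in the world. Camera axes: x right, y up, looking along -z (the intrinsics and any distortion apply to the point x, -y, -z); pixel columns grow to the right and rows downward; lengths in m; the calibration is good to about 2 mm. The wrist camera is an equidistant fisheye: a pixel r from the principal point sees the ray r / f radians off the axis. A picture is of the moment at which its call begins: read the wrist's pose just before it. get_calibration takes no time and is no camera call; for the wrist camera it gives the pose at the moment of the call.
- arm.close_job(): hands the job in, once; it reports no verdict.
The state is a dict: "clock": time; "joints": joint angles; "joint_vel": joint speeds; "joint_efforts": joint torques, N m; "eef_pos": TCP position; "tool_rot": TCP orientation; "wrist_force": force on the tool from outside, world axes, zero at the start; "torque": the same for the moment, N m; "gripper_width": opening from 0.0 (shut) to 1.0 (fully open).
Only numpy, scipy, OpenCV 4.12 (cv2) and the standard library are available. Lean on these libraries where they do the work, as an engineer would, in place of code of your own. Each camera call takes 0.05 s, during which the arm holds its last target.

### The job

First put the orange-capped tube inside the open orange case and the blue-capped tube inside the open blue tub, lowering each in rather than dropping it from high up. Then pick up the orange case's loose cover by its black grip, carry it over the top of the wooden letter rack without touching the rack, and hold it level above the case, its edges lined up with the case's, about 15 mm above the rim and not touching the case. Finish while still holding it there, leaving the glass, comb, bottle opener and coaster where they lie.

Things in the scene. Friction and masses are not known exactly. Their poses are not given: they have to be found in the camera images.
- orange_tube_mid (a point): Centre (half-way up) of a closed white tube with an orange cap, standing on its end: 26 mm across, 50 mm tall (white up to 30 mm, cap above), 40 g. z axis along the tube, up.
- blue_tube_mid (a point): Centre (half-way up) of an equal tube with a blue cap, 26 mm across, 50 mm tall, 40 g. z axis along the tube, up.
- case: Open orange plastic case, loose, 0.45 kg, 136 mm (its x) by 106 mm (its y), 64 mm tall, walls and floor 4 to 5 mm thick. Origin at the centre of its underside, z up. It stands clear of the blue tub, on the other side of the letter rack from the tubes and the cover.
- case_rim (a point): Centre of the orange case's mouth, level with the rim, 64 mm above the case's underside; axes as the case's.
- tub: Open blue plastic tub, loose, 0.4 kg, 110 mm square, 50 mm tall, walls and floor 4 to 5 mm thick. Origin at the centre of its underside, z up.
- lid_grip (a point): Centre of the black grip on the orange cover. The cover is a loose flat plate 140 mm (x) by 110 mm (y), 10 mm thick, lying on the bench, 0.13 kg; on its middle stands the solid upright grip, 70 mm long (along x), 16 mm wide (along y), 44 mm high (from 10 to 54 mm above the underside). This point is 32 mm above the underside. Axes as the cover's; either way round fits the case.
- lid_under (a point): Centre of the cover's flat underside, 32 mm below the grip's centre; axes as the cover's.
- rack: Wooden letter rack with envelopes, fixed to the bench, 300 mm long (its x), 64 mm wide (its y), nothing of it higher than 90 mm. It runs away from the robot, between the tubes and cover on the robot's left and the case and tub on its right. Origin at the centre of its underside.
- votive: Clear glass votive cup, 66 mm across, 70 mm tall, standing loose. Origin at the centre of its underside. Leave alone.
- comb: Blue plastic comb lying flat, 150 by 33 mm, 5 mm thick. Leave alone.
- opener: Flat steel bottle opener, about 130 by 40 mm, 5 mm thick. Leave alone.
- coaster: Round cork coaster, 92 mm across, 8 mm thick. Leave alone.

How it is judged:
By the outcome, as a careful person would: the job done as asked, in the order asked, and still so for the second after the job is handed in, while the arm keeps its last pose, push and grip.
It also fails if it takes over 72 s, if anything falls off the work surface, if the arm or the gripper's body presses on something with over 40 N, if the wrist force passes 120 N, or if a joint passes its speed limit or range.

## Working session

There is one attempt and no reset: what is moved stays moved. The work goes in short steps, Python scripts to look and compute and a tool call to move; the robot and the scene stay as the last step left them, time stands still between calls to the robot, and variables do not carry over. Pictures are saved under pics/ and viewed, and the job is handed in when it is done.

Besides the shell and the picture viewer there is one more tool, called after ">>>" as a command line: name --argument value ..., lists and objects as JSON in quotes. arm_command: Moves the arm, as the interface text tells. Its arguments: {"type":"object","properties":{"linear":{"type":"array","items":{"type":"array","items":{"type":"number"}}},"angular":{"type":"array","items":{"type":"array","items":{"type":"number"}}},"fingers":{"type":"array","items":{"type":"number"}},"newtons":{"type":"number"}},"required":["linear","angular","fingers"]}

```bash
ls; mkdir -p pics
python3 - <<'E'
from cell import arm
import cv2
s=arm.state()
print(s)
for n in ["scene","top","wrist"]:
    print(n,arm.get_calibration(n))
    im=arm.grab_frame(n); cv2.imwrite(f"pics/{n}0.png",im[:,:,::-1])
E
```

```text
pics
{'clock': 0.0, 'joints': array([-1.41190947,  0.38423057,  0.01637863,  1.37117555, -0.00627682,
        1.38816856, -0.04647772]), 'joint_vel': array([ 1.85667416e-04, -2.93744885e-04,  3.96223144e-06,  3.14667715e-04,
       -5.57015654e-04, -1.10216738e-03,  5.70211634e-04]), 'joint_efforts': array([-1.52616689e-03, -6.27594709e+01,  8.43179785e-01, -3.71824121e+01,
        1.63627201e-02,  1.42062013e-02, -2.98196812e-05]), 'eef_pos': array([0.13735291, 0.60922962, 0.24127391]), 'tool_rot': array([ 0.55268543,  0.44109888, -0.44213943, -0.55180008]), 'wrist_force': array([-0.4669667 , -0.11678658, -0.50986249]), 'torque': array([-0.01695079,  0.01516613,  0.03823607]), 'gripper_width': 1.0039089989788643}
scene {'fovy': 46.24916740470364, 'cx': 323.83680630686484, 'cy': 194.59272034982192, 'eye': array([1.30161836, 0.68128939, 0.70209203]), 'attitude': array([0.18467873, 0.44374979, 0.80782266, 0.34117802])}
top {'fovy': 47.72407179421573, 'cx': 319.6933044669247, 'cy': 186.02876417658268, 'eye': array([ 4.67258435e-01, -1.25576532e-03,  1.45797614e+00]), 'attitude': array([-0.03675085,  0.02805428,  0.71323044, -0.69940309])}
wrist {'fovy': 65.70646984690485, 'cx': 324.52567790762663, 'cy': 196.05801825964343, 'eye': array([0.06765035, 0.62580616, 0.37195136]), 'attitude': array([-0.11297637, -0.08897543,  0.61779644,  0.7730765 ])}
```

View pics/scene0.png

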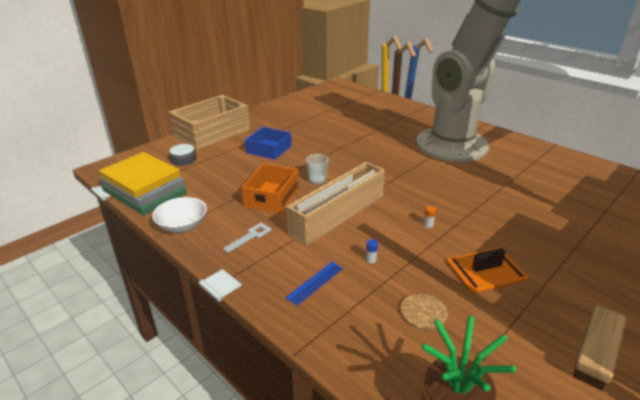

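View pics/top0.png

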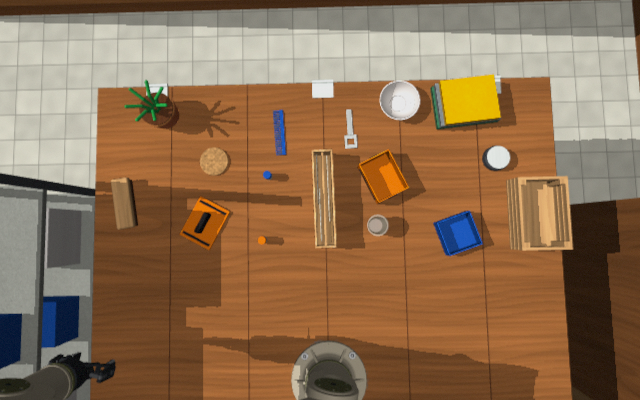

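View pics/wrist0.png

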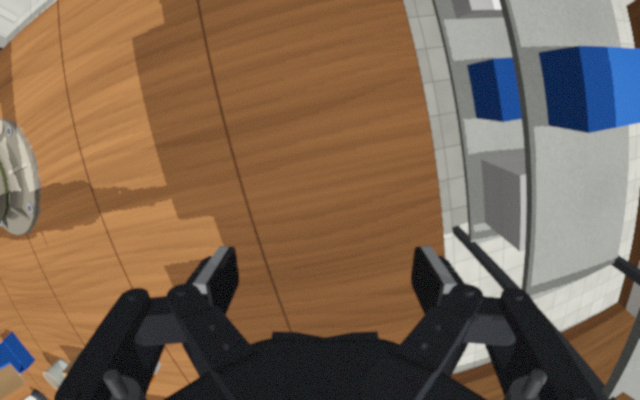

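```bash
cat > h.py <<'E'
import numpy as np, cv2
from scipy.spatial.transform import Rotation as R
from cell import arm
def ray(cal,px,fish=False):
    f=200/np.tan(np.radians(cal['fovy'])/2)
    u=(px[0]-cal['cx'])/f; v=(px[1]-cal['cy'])/f
    if fish:
        r=np.hypot(u,v); s=np.sin(r)/max(r,1e-9); d=np.array([u*s,-v*s,-np.cos(r)])
    else: d=np.array([u,-v,-1.])
    return np.array(cal['eye']),R.from_quat(cal['attitude']).apply(d)
def at(cal,px,z,fish=False):
    e,d=ray(cal,px,fish); return e+d*(z-e[2])/d[2]
def proj(cal,p,fish=False):
    f=200/np.tan(np.radians(cal['fovy'])/2)
    c=R.from_quat(cal['attitude']).inv().apply(np.array(p)-cal['eye'])
    x,y,z=c[0],-c[1],-c[2]
    if fish:
        r=np.hypot(x,y); t=np.arctan2(r,z); k=t/max(r,1e-9); return np.array([cal['cx']+f*k*x,cal['cy']+f*k*y])
    return np.array([cal['cx']+f*x/z,cal['cy']+f*y/z])
def crop(im,x0,y0,x1,y1,k,name):
    c=cv2.resize(im[y0:y1,x0:x1],None,fx=k,fy=k,interpolation=cv2.INTER_CUBIC); cv2.imwrite(name,c)
E
python3 - <<'E'
from h import *
t=cv2.imread('pics/top0.png')
crop(t,170,140,300,260,6,'pics/t_left.png')
crop(t,300,140,500,265,4,'pics/t_right.png')
s=cv2.imread('pics/scene0.png')
crop(s,235,120,395,245,5,'pics/s_a.png')
crop(s,350,190,550,300,4,'pics/s_b.png')
E
```

```text
(no output)
```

View pics/t_left.png

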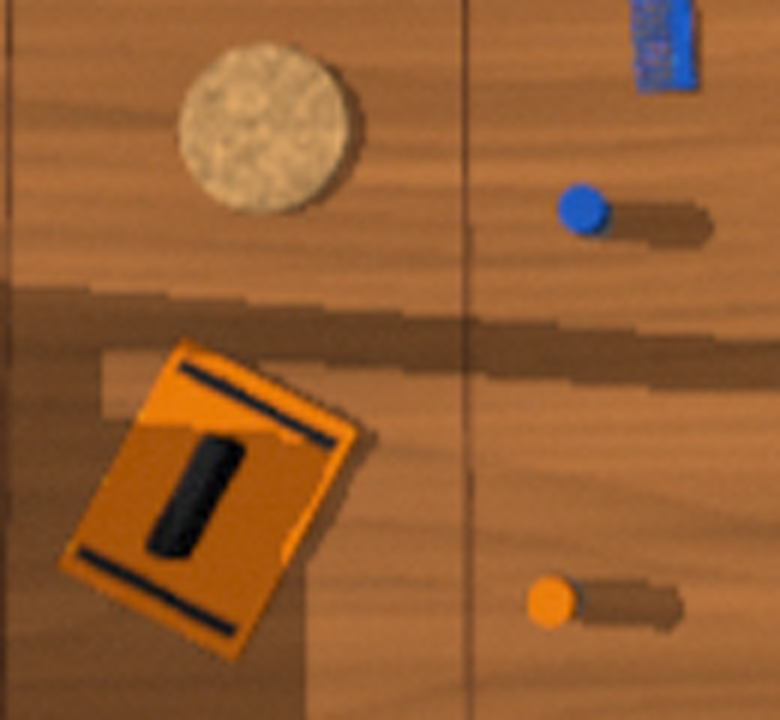

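View pics/t_right.png

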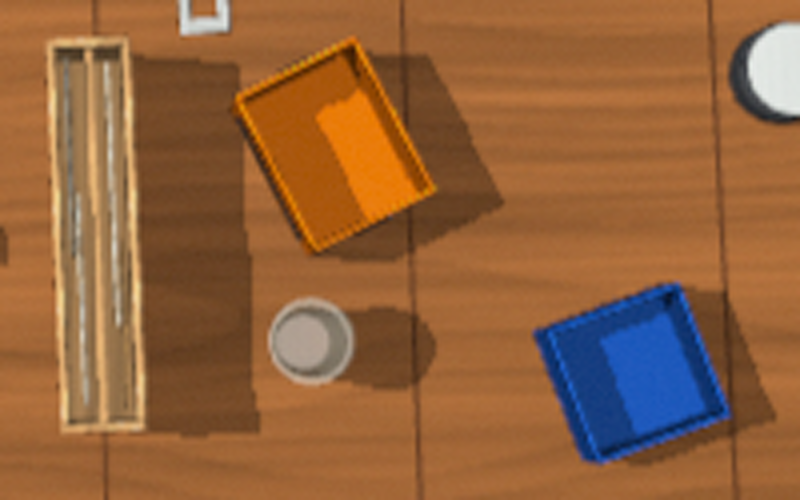

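View pics/s_a.png

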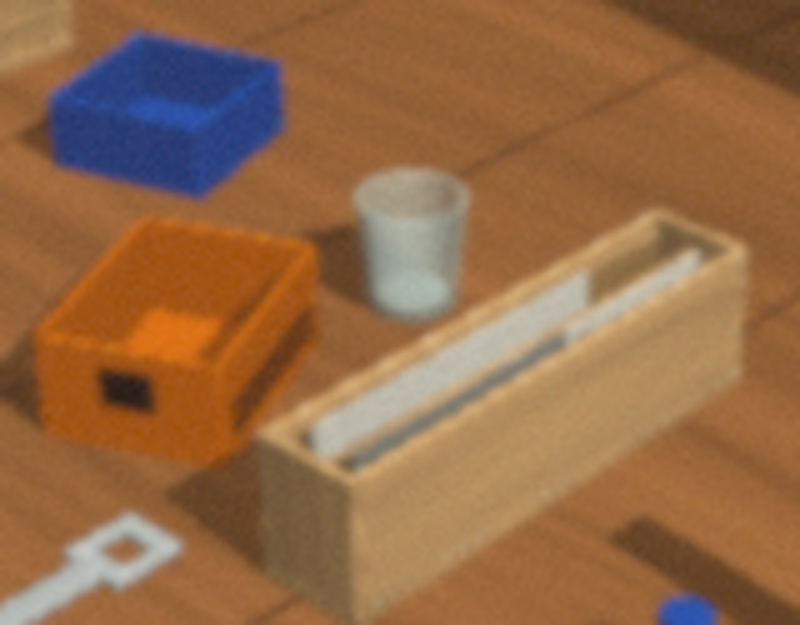

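View pics/s_b.png

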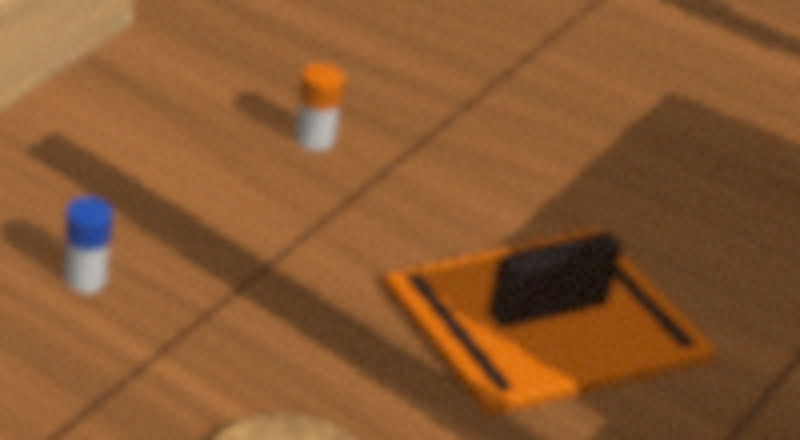

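```bash
cat > m.py <<'E'
from h import *
c=arm.get_calibration('top'); s=arm.get_calibration('scene')
L=lambda p:((p[0]+.5)/6-.5+170,(p[1]+.5)/6-.5+140)
Rr=lambda p:((p[0]+.5)/4-.5+300,(p[1]+.5)/4-.5+140)
np.set_printoptions(precision=4,suppress=True)
for n,p in dict(orange=(552,601),blue=(584,209)).items(): print(n,at(c,L(p),.05))
def quad(n,ps,f,z):
    P=np.array([at(c,f(p),z)[:2] for p in ps]); e=np.diff(np.vstack([P,P[:1]]),axis=0)
    print(n,P.mean(0),np.linalg.norm(e,axis=1),np.degrees(np.arctan2(e[:,1],e[:,0])))
quad('cover',[(183,341),(359,432),(236,661),(61,565)],L,.01)
quad('case',[(235,105),(356,38),(436,188),(316,247)],Rr,.064)
quad('tub',[(537,330),(680,284),(729,413),(591,457)],Rr,.05)
quad('rack',[(48,42),(127,38),(145,427),(64,430)],Rr,.085)
quad('grip',[(214,434),(243,444),(183,558),(150,548)],L,.054)
print('vot',at(c,Rr((311,341)),.07))
B=lambda p:((p[0]+.5)/4-.5+350,(p[1]+.5)/4-.5+190)
print('scene orange', at(s,B((324,73)),.05),'blue',at(s,B((91,206)),.05))
P=[at(s,B(p),.01)[:2] for p in [(388,275),(605,232),(714,350),(495,408)]]; print('scene cover',np.mean(P,0),P)
A=lambda p:((p[0]+.5)/5-.5+235,(p[1]+.5)/5-.5+120)
P=np.array([at(s,A(p),.064)[:2] for p in [(38,337),(145,220),(317,245),(220,362)]]); print('scene case',P.mean(0),P)
P=np.array([at(s,A(p),.05)[:2] for p in [(52,98),(145,35),(282,66),(206,132)]]); print('scene tub',P.mean(0))
E
python3 m.py
```

```text
orange [0.4334 0.1981 0.05  ]
blue [0.6368 0.1798 0.05  ]
cover [0.4898 0.3863] [0.1074 0.1369 0.1074 0.1349] [-118.1444  151.3967   60.7711  -28.6259]
case [ 0.6238 -0.1836] [0.1081 0.1318 0.1036 0.1264] [ -62.0706 -153.9937  114.9887   28.0194]
tub [ 0.4448 -0.4097] [0.1168 0.105  0.1118 0.1049] [ -73.3842 -161.8852  106.4058   20.8182]
rack [0.5577 0.0032] [0.0608 0.2966 0.061  0.2959] [ -88.2856 -178.6045   91.0488    1.3412]
grip [0.4909 0.3809] [0.0161 0.0659 0.018  0.0669] [-109.9178  152.0443   72.3156  -29.4928]
vot [ 0.4724 -0.1592  0.07  ]
scene orange [0.4332 0.1979 0.05  ] blue [0.6359 0.1785 0.05  ]
scene cover [0.4933 0.3895] [array([0.5272, 0.3081]), array([0.4063, 0.378 ]), array([0.4594, 0.467 ]), array([0.5804, 0.4048])]
scene case [ 0.6256 -0.1828] [[ 0.7097 -0.1983]
 [ 0.5903 -0.2562]
 [ 0.5424 -0.165 ]
 [ 0.66   -0.1115]]
scene tub [ 0.4445 -0.4083]
```

```bash
cat >> h.py <<'E'
np.set_printoptions(precision=4,suppress=True)
def tgt(pos,yaw,tilt=None):
    """show shift for tool pos, tool x at yaw deg (mod 180), y down"""
    s=arm.state(); Rc=R.from_quat(s['tool_rot']); p=s['eef_pos']
    best=None
    for y in (yaw,yaw+180):
        a=np.radians(y); x=np.array([np.cos(a),np.sin(a),0]); d=np.array([0,0,-1.]); z=np.cross(x,d)
        Rt=R.from_matrix(np.c_[x,d,z]); rv=(Rc.inv()*Rt).as_rotvec(degrees=True)
        if best is None or np.linalg.norm(rv)<np.linalg.norm(best): best=rv
    print('lin mm',Rc.inv().apply(np.array(pos)-p)*1000,'ang',best)
def st():
    s=arm.state(); M=R.from_quat(s['tool_rot']).as_matrix()
    print('t',round(s['clock'],2),'pos',s['eef_pos'],'xyaw',np.degrees(np.arctan2(M[1,0],M[0,0])),'tilt',M[:,1],'F',s['wrist_force'],'T',s['torque'],'w',s['gripper_width'],'q',s['joints'])
E
python3 - <<'E'
from h import *
st()
M=R.from_quat(arm.state()['tool_rot']).as_matrix();print(M)
tgt([.433,.198,.11],26.5+90);tgt([.433,.198,.11],26.5)
c=arm.get_calibration('wrist'); print(R.from_quat(arm.state()['tool_rot']).inv().apply(c['eye']-arm.state()['eef_pos']))
E
```

```text
t 0.15 pos [0.1374 0.6093 0.2415] xyaw 77.29450464559659 tilt [-0.0003 -0.0015 -1.    ] F [-0.3146 -0.1454 -0.4362] T [ 0.0018 -0.0401  0.0273] w 1.0010663038219831 q [-1.4119  0.3841  0.0164  1.3709 -0.0063  1.3882 -0.0465]
[[ 0.2199 -0.0003 -0.9755]
 [ 0.9755 -0.0015  0.2199]
 [-0.0016 -1.     -0.0001]]
lin mm [-336.0339  132.0298 -378.8278] ang [ -0.0274 -39.2055  -0.0865]
lin mm [-336.0339  132.0298 -378.8278] ang [ 0.0423 50.7945 -0.0817]
[ 0.0006 -0.1306  0.0717]
```

>>> arm_command --linear '[[-0.336, 0.122, -0.379], [-0.336, 0.122, -0.379], [-0.336, 0.122, -0.379], [-0.336, 0.122, -0.379], [-0.336, 0.122, -0.379], [-0.336, 0.122, -0.379], [-0.336, 0.122, -0.379], [-0.336, 0.122, -0.379], [-0.336, 0.122, -0.379], [-0.336, 0.122, -0.379], [-0.336, 0.122, -0.379], [-0.336, 0.122, -0.379], [-0.336, 0.122, -0.379], [-0.336, 0.122, -0.379]]' --angular '[[0, 50.8, 0], [0, 50.8, 0], [0, 50.8, 0], [0, 50.8, 0], [0, 50.8, 0], [0, 50.8, 0], [0, 50.8, 0], [0, 50.8, 0], [0, 50.8, 0], [0, 50.8, 0], [0, 50.8, 0], [0, 50.8, 0], [0, 50.8, 0], [0, 50.8, 0]]' --fingers '[60, 60, 60, 60, 60, 60, 60, 60, 60, 60, 60, 60, 60, 60]' --newtons 30

```text
clock: 1.9
eef_pos: [0.433, 0.1985, 0.1201]
tool_rot: [0.689, 0.162, -0.163, -0.688]
wrist_force: [0.3, 0.3, -0.5]
gripper_width: 0.602
```

Run:
```python
from h import *
st()
c=arm.get_calibration('wrist')
im=arm.grab_frame('wrist'); cv2.imwrite('pics/w1.png',im[:,:,::-1])
print('pred top',proj(c,[.4333,.198,.05],True),'grasp line bottom',proj(c,[.4333,.198,.0],True))
print('shift to');tgt([.433,.198,.027],26.5)
```

```text
t 1.9 pos [0.433  0.1985 0.1201] xyaw 26.54679564785106 tilt [-0.0002 -0.0013 -1.    ] F [ 0.3232  0.2838 -0.5283] T [ 0.008   0.0029 -0.0052] w 0.601847266868976 q [-0.8984  0.1732  0.4439  1.9456 -0.0846  1.0417  0.0459]
pred top [323.4853 214.5288] grasp line bottom [323.713  194.2128]
shift to
lin mm [-0.0907 93.0894 -0.2583] ang [ 0.0613  0.0353 -0.0486]
```

View pics/w1.png

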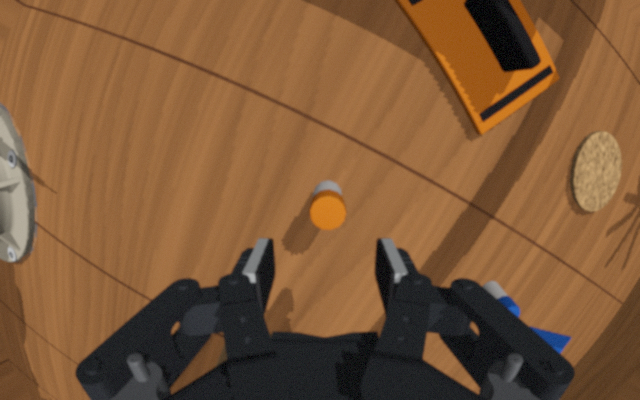

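Run:
```python
from h import *
c=arm.get_calibration('wrist')
p=at(c,(328,211.5),.05,True); print(p); tgt([p[0],p[1],.027],26.5)
p=at(c,(328,186),.0,True); print(p)
```

```text
[0.4351 0.2012 0.05  ]
lin mm [ 3.2645 93.0845  1.6641] ang [ 0.0613  0.0353 -0.0486]
[0.4334 0.2059 0.    ]
```

>>> arm_command --linear '[[0.002, 0.05, 0.001], [0.002, 0.08, 0.001], [0.002, 0.093, 0.001], [0.002, 0.093, 0.001], [0.002, 0.093, 0.001], [0.002, 0.093, 0.001], [0.002, 0.093, 0.001], [0.002, 0.093, 0.001], [0.002, 0.093, 0.001]]' --angular '[[0, 0, 0], [0, 0, 0], [0, 0, 0], [0, 0, 0], [0, 0, 0], [0, 0, 0], [0, 0, 0], [0, 0, 0], [0, 0, 0]]' --fingers '[60, 60, 60, 60, 15, 15, 15, 15, 15]' --newtons 30

```text
clock: 3.08
eef_pos: [0.4353, 0.2006, 0.0283]
tool_rot: [0.688, 0.163, -0.162, -0.688]
wrist_force: [-0.7, -1.3, 7.3]
gripper_width: 0.294
```

Run:
```python
from h import *
st()
im=arm.grab_frame('wrist'); cv2.imwrite('pics/w2.png',im[:,:,::-1])
tgt([.6238,-.183,.17],26.5)
```

```text
t 3.08 pos [0.4353 0.2006 0.0283] xyaw 26.529761707212113 tilt [ 0.0017  0.0002 -1.    ] F [-0.6673 -1.3354  7.2709] T [-0.098   0.1354 -0.0287] w 0.29436909793406246 q [-0.8632  0.3195  0.4199  2.0203 -0.1729  0.8338  0.1174]
lin mm [  -2.4567 -141.4205 -427.4678] ang [0.034  0.032  0.0958]
```

View pics/w2.png

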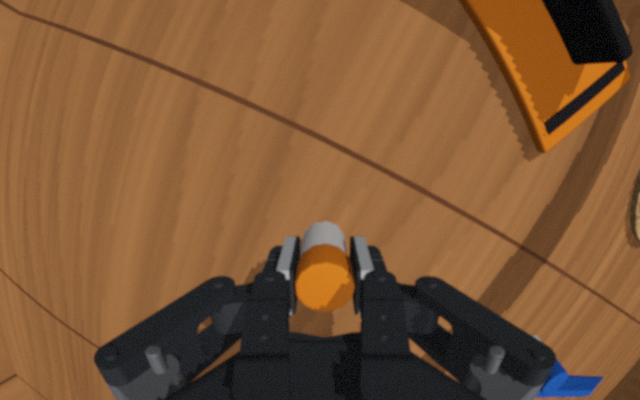

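>>> arm_command --linear '[[0, -0.04, 0], [0, -0.1, 0], [0, -0.161, -0.02], [-0.001, -0.161, -0.08], [-0.002, -0.161, -0.427], [-0.002, -0.161, -0.427], [-0.002, -0.161, -0.427], [-0.002, -0.161, -0.427], [-0.002, -0.161, -0.427], [-0.002, -0.161, -0.427], [-0.002, -0.161, -0.427], [-0.002, -0.161, -0.427], [-0.002, -0.161, -0.427], [-0.002, -0.161, -0.427]]' --angular '[[0, 0, 0], [0, 0, 0], [0, 0, 0], [0, 0, 0], [0, 0, 0], [0, 0, 0], [0, 0, 0], [0, 0, 0], [0, 0, 0], [0, 0, 0], [0, 0, 0], [0, 0, 0], [0, 0, 0], [0, 0, 0]]' --fingers '[15, 15, 15, 15, 15, 15, 15, 15, 15, 15, 15, 15, 15, 15]'

```text
clock: 4.88
eef_pos: [0.6241, -0.181, 0.1898]
tool_rot: [-0.688, -0.164, 0.162, 0.688]
wrist_force: [0.1, -0.3, -1.1]
gripper_width: 0.294
```

Run:
```python
from h import *
st()
c=arm.get_calibration('wrist')
im=arm.grab_frame('wrist')[:,:,::-1]; cv2.imwrite('pics/w3.png',im)
a=np.radians(26.5);x=np.array([np.cos(a),np.sin(a)]);y=np.array([-x[1],x[0]])
for i,j in ((-1,-1),(-1,1),(1,1),(1,-1)):
    q=np.array([.6245,-.183])+i*.068*x+j*.053*y; print(proj(c,[*q,.064],True))
```

```text
t 4.88 pos [ 0.6241 -0.181   0.1898] xyaw 26.634977234084772 tilt [ 0.0021  0.0009 -1.    ] F [ 0.0762 -0.3082 -1.1222] T [ 0.019  -0.0645 -0.001 ] w 0.29407819769927673 q [-0.222   0.5306  0.6787  1.3987 -0.3352  1.3265  0.9341]
[250.1345 248.3263]
[242.1207 133.7228]
[403.2749 133.7908]
[395.2846 248.4559]
```

View pics/w3.png

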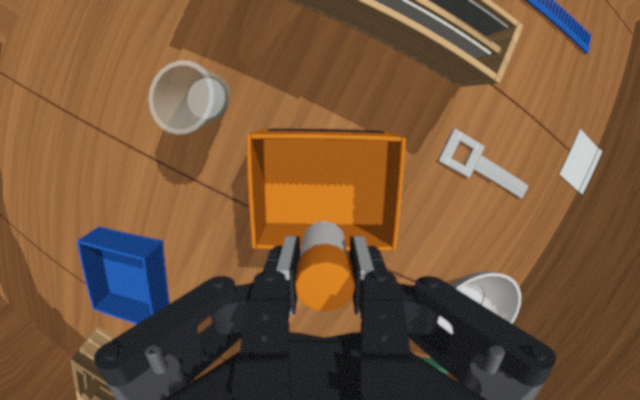

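>>> arm_command --linear '[[0, 0.05, 0], [0, 0.1, 0], [0, 0.13, 0], [0, 0.145, 0], [0, 0.154, 0], [0, 0.154, 0], [0, 0.154, 0], [0, 0.154, 0], [0, 0.154, 0], [0, 0.154, 0], [0, 0.1, 0], [0, 0.05, 0], [0, -0.01, 0], [0, -0.01, 0]]' --angular '[[0, 0, 0], [0, 0, 0], [0, 0, 0], [0, 0, 0], [0, 0, 0], [0, 0, 0], [0, 0, 0], [0, 0, 0], [0, 0, 0], [0, 0, 0], [0, 0, 0], [0, 0, 0], [0, 0, 0], [0, 0, 0]]' --fingers '[15, 15, 15, 15, 15, 15, 50, 50, 50, 50, 50, 50, 50, 50]'

```text
clock: 6.68
eef_pos: [0.6264, -0.1828, 0.206]
tool_rot: [0.69, 0.167, -0.159, -0.687]
wrist_force: [-0.4, 0.2, -1.3]
gripper_width: 0.5
```

Run:
```python
from h import *
st()
im=arm.grab_frame('wrist')[:,:,::-1]; cv2.imwrite('pics/w4.png',im)
tgt([.637,.18,.19],26.5); tgt([.637,.18,.19],18)
```

```text
t 6.67 pos [ 0.6264 -0.1828  0.206 ] xyaw 26.597194859889623 tilt [ 0.0117 -0.0016 -0.9999] F [-0.3682  0.2446 -1.2971] T [-0.0064 -0.0344  0.0056] w 0.500456990680868 q [-0.2235  0.5196  0.6865  1.3781 -0.3317  1.3473  0.9313]
lin mm [172.6281  12.69   318.4176] ang [0.1964 0.1072 0.3637]
lin mm [172.6281  12.69   318.4176] ang [0.1691 8.6071 0.3776]
```

View pics/w4.png

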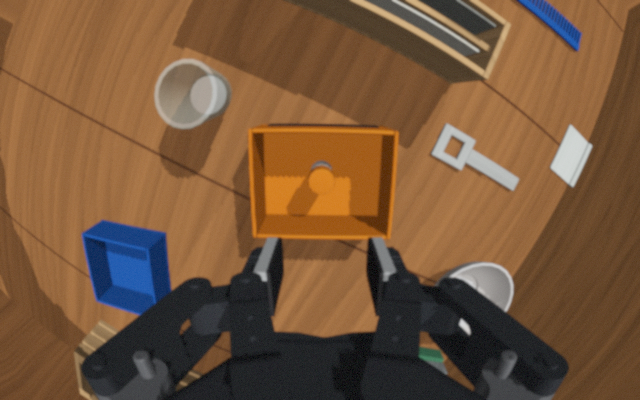

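>>> arm_command --linear '[[0.03, 0, 0.054], [0.06, 0, 0.11], [0.09, 0, 0.166], [0.1726, 0.083, 0.3184], [0.1726, 0.083, 0.3184], [0.1726, 0.083, 0.3184], [0.1726, 0.083, 0.3184], [0.1726, 0.083, 0.3184], [0.1726, 0.083, 0.3184], [0.1726, 0.083, 0.3184], [0.1726, 0.083, 0.3184]]' --angular '[[0.2, 8.6, 0.4], [0.2, 8.6, 0.4], [0.2, 8.6, 0.4], [0.2, 8.6, 0.4], [0.2, 8.6, 0.4], [0.2, 8.6, 0.4], [0.2, 8.6, 0.4], [0.2, 8.6, 0.4], [0.2, 8.6, 0.4], [0.2, 8.6, 0.4], [0.2, 8.6, 0.4]]' --fingers '[50, 50, 50, 60, 60, 60, 60, 60, 60, 60, 60]'

```text
clock: 8.1
eef_pos: [0.6379, 0.1789, 0.1203]
tool_rot: [-0.698, -0.11, 0.11, 0.699]
wrist_force: [-0.4, -0.5, -0.4]
gripper_width: 0.6
```

Run:
```python
from h import *
st()
c=arm.get_calibration('wrist')
im=arm.grab_frame('wrist')[:,:,::-1]; cv2.imwrite('pics/w5.png',im)
print(proj(c,[.6364,.1792,.05],True))
tgt([.6375,.181,.027],18)
```

```text
t 8.1 pos [0.6379 0.1789 0.1203] xyaw 17.916923982728516 tilt [ 0.0002  0.0006 -1.    ] F [-0.3895 -0.5029 -0.3592] T [ 0.0425 -0.0438  0.0076] w 0.6004083151092485 q [-0.733   0.6049  0.6172  1.4395 -0.3599  1.2107  0.2398]
[321.3574 212.9638]
lin mm [ 0.2575 93.1502  1.6886] ang [-0.0321 -0.0542  0.0143]
```

View pics/w5.png

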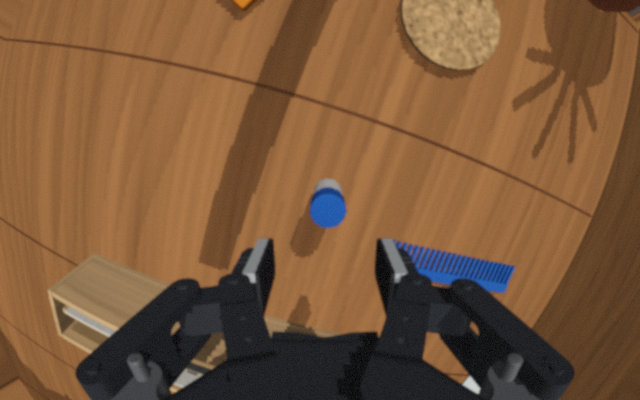

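>>> arm_command --linear '[[0.003, 0.05, 0.001], [0.003, 0.08, 0.002], [0.003, 0.093, 0.002], [0.003, 0.093, 0.002], [0.003, 0.093, 0.002], [0.003, 0.093, 0.002], [0.003, 0.093, 0.002], [0.003, 0.093, 0.002], [0.003, 0.093, 0.002]]' --angular '[[0, 0, 0], [0, 0, 0], [0, 0, 0], [0, 0, 0], [0, 0, 0], [0, 0, 0], [0, 0, 0], [0, 0, 0], [0, 0, 0]]' --fingers '[60, 60, 60, 60, 15, 15, 15, 15, 15]' --newtons 30

```text
clock: 9.28
eef_pos: [0.6411, 0.1822, 0.0288]
tool_rot: [-0.698, -0.111, 0.109, 0.699]
wrist_force: [-0.5, -0.7, 6.2]
gripper_width: 0.291
```

Run:
```python
from h import *
st()
im=arm.grab_frame('wrist')[:,:,::-1]; cv2.imwrite('pics/w6.png',im)
tgt([.4445,-.409,.20],18)
```

```text
t 9.28 pos [0.6411 0.1822 0.0288] xyaw 17.936316984652965 tilt [ 0.0027  0.0015 -1.    ] F [-0.4734 -0.683   6.2141] T [-0.0362  0.0237  0.0233] w 0.2914303352940291 q [-0.7093  0.7042  0.5728  1.5031 -0.4162  1.0545  0.2744]
lin mm [-368.6835 -172.5685 -501.836 ] ang [-0.0341 -0.0567  0.1688]
```

View pics/w6.png

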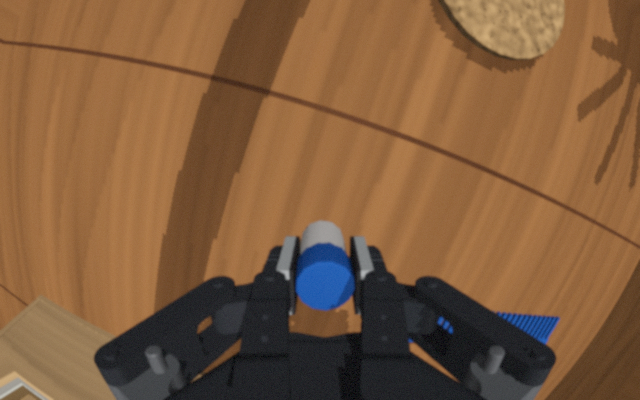

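>>> arm_command --linear '[[0, -0.04, 0], [0, -0.1, 0], [-0.015, -0.16, -0.02], [-0.059, -0.172, -0.08], [-0.3687, -0.1725, -0.5018], [-0.3687, -0.1725, -0.5018], [-0.3687, -0.1725, -0.5018], [-0.3687, -0.1725, -0.5018], [-0.3687, -0.1725, -0.5018], [-0.3687, -0.1725, -0.5018], [-0.3687, -0.1725, -0.5018], [-0.3687, -0.1725, -0.5018], [-0.3687, -0.1725, -0.5018], [-0.3687, -0.1725, -0.5018], [-0.3687, -0.1725, -0.5018], [-0.3687, -0.1725, -0.5018], [-0.3687, -0.1725, -0.5018], [-0.3687, -0.1725, -0.5018]]' --angular '[[0, 0, 0], [0, 0, 0], [0, 0, 0], [0, 0, 0], [0, 0, 0], [0, 0, 0], [0, 0, 0], [0, 0, 0], [0, 0, 0], [0, 0, 0], [0, 0, 0], [0, 0, 0], [0, 0, 0], [0, 0, 0], [0, 0, 0], [0, 0, 0], [0, 0, 0], [0, 0, 0]]' --fingers '[15, 15, 15, 15, 15, 15, 15, 15, 15, 15, 15, 15, 15, 15, 15, 15, 15, 15]'

```text
clock: 11.58
eef_pos: [0.445, -0.4083, 0.2]
tool_rot: [-0.698, -0.112, 0.11, 0.699]
wrist_force: [0.3, -0.5, 0.0]
gripper_width: 0.295
```

Run:
```python
from h import *
st()
im=arm.grab_frame('wrist')[:,:,::-1]; cv2.imwrite('pics/w7.png',im)
tgt([.4455,-.408,.036],18)
```

```text
t 11.57 pos [ 0.445  -0.4083  0.2   ] xyaw 18.011199025542656 tilt [ 0.0029  0.0016 -1.    ] F [ 0.2967 -0.5474  0.048 ] T [-0.021   0.0093 -0.0092] w 0.29519648710138296 q [ 0.0811  0.4572  0.8442  1.5262 -0.3515  1.3147  1.2779]
lin mm [  0.2669 163.9801   0.1624] ang [-0.0356 -0.0079  0.1839]
```

View pics/w7.png

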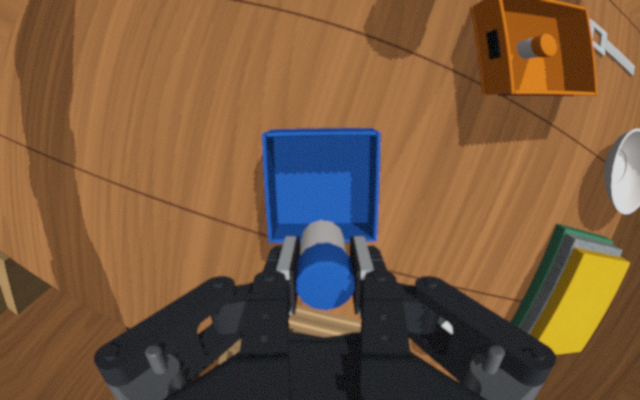

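>>> arm_command --linear '[[0, 0.05, 0], [0, 0.1, 0], [0, 0.14, 0], [0, 0.156, 0], [0, 0.164, 0], [0, 0.164, 0], [0, 0.164, 0], [0, 0.164, 0], [0, 0.164, 0], [0, 0.164, 0], [0, 0.1, 0], [0, 0.05, 0], [0, -0.01, 0], [0, -0.01, 0]]' --angular '[[0, 0, 0], [0, 0, 0], [0, 0, 0], [0, 0, 0], [0, 0, 0], [0, 0, 0], [0, 0, 0], [0, 0, 0], [0, 0, 0], [0, 0, 0], [0, 0, 0], [0, 0, 0], [0, 0, 0], [0, 0, 0]]' --fingers '[15, 15, 15, 15, 15, 15, 50, 50, 50, 50, 50, 50, 50, 50]'

```text
clock: 13.38
eef_pos: [0.4461, -0.4109, 0.2154]
tool_rot: [0.7, 0.114, -0.107, -0.697]
wrist_force: [0.6, -0.5, -0.3]
gripper_width: 0.503
```

Run:
```python
from h import *
st()
im=arm.grab_frame('wrist')[:,:,::-1]; cv2.imwrite('pics/w8.png',im)
tgt([.493,.386,.22],61);tgt([.57,0,.22],61)
```

```text
t 13.38 pos [ 0.4461 -0.4109  0.2154] xyaw 17.967337096716058 tilt [ 0.0101 -0.0039 -0.9999] F [ 0.5722 -0.4551 -0.297 ] T [-0.0129  0.0266 -0.0011] w 0.5034066190954753 q [ 0.0769  0.4464  0.8548  1.5058 -0.3469  1.3357  1.2746]
lin mm [290.9011  -7.9892 742.0106] ang [  0.3003 -43.0145   0.2734]
lin mm [244.9495  -7.0809 351.098 ] ang [  0.3003 -43.0145   0.2734]
```

View pics/w8.png

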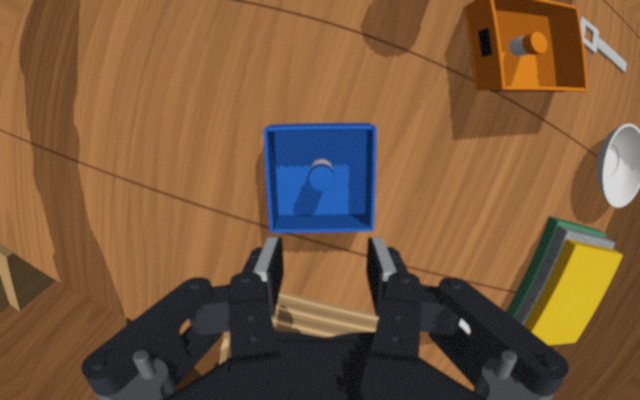

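>>> arm_command --linear '[[0.245, -0.007, 0.351], [0.245, -0.007, 0.351], [0.245, -0.007, 0.351], [0.245, -0.007, 0.351], [0.245, -0.007, 0.351], [0.245, -0.007, 0.351], [0.245, -0.007, 0.351], [0.291, -0.008, 0.742], [0.291, -0.008, 0.742], [0.291, -0.008, 0.742], [0.291, -0.008, 0.742], [0.291, -0.008, 0.742], [0.291, -0.008, 0.742], [0.291, -0.008, 0.742], [0.291, -0.008, 0.742], [0.291, -0.008, 0.742], [0.291, -0.008, 0.742], [0.291, -0.008, 0.742]]' --angular '[[0.3, -43, 0.3], [0.3, -43, 0.3], [0.3, -43, 0.3], [0.3, -43, 0.3], [0.3, -43, 0.3], [0.3, -43, 0.3], [0.3, -43, 0.3], [0.3, -43, 0.3], [0.3, -43, 0.3], [0.3, -43, 0.3], [0.3, -43, 0.3], [0.3, -43, 0.3], [0.3, -43, 0.3], [0.3, -43, 0.3], [0.3, -43, 0.3], [0.3, -43, 0.3], [0.3, -43, 0.3], [0.3, -43, 0.3]]' --fingers '[50, 50, 50, 50, 50, 50, 50, 50, 50, 50, 50, 50, 50, 50, 50, 50, 50, 50]'

```text
clock: 15.68
eef_pos: [0.4938, 0.3847, 0.2203]
tool_rot: [0.61, 0.358, -0.358, -0.61]
wrist_force: [0.3, 0.3, -0.0]
gripper_width: 0.497
```

```bash
cat > cov.py <<'E'
from h import *
st()
c=arm.get_calibration('wrist')
im=arm.grab_frame('wrist')[:,:,::-1]; cv2.imwrite('pics/w9.png',im)
crop(im,190,60,450,250,3,'pics/w9c.png')
a=np.radians(-29);x=np.array([np.cos(a),np.sin(a)]);y=np.array([-x[1],x[0]])
for i,j in ((-1,-1),(-1,1),(1,1),(1,-1)):
    q=np.array([.4915,.388])+i*.07*x+j*.055*y; print(proj(c,[*q,.01],True))
for i in (-1,1): print('g',proj(c,[*(np.array([.4915,.388])+i*.035*x),.054],True))
E
python3 cov.py
```

```text
t 15.68 pos [0.4938 0.3847 0.2203] xyaw 60.8660149163123 tilt [-0.     -0.0001 -1.    ] F [ 0.2731  0.2702 -0.0239] T [ 0.0253  0.0255 -0.034 ] w 0.4965792691456629 q [-0.991   0.4098  0.3858  1.4161 -0.1543  1.3456  0.4626]
[275.1103 105.9617]
[375.6252 105.6919]
[371.7174 225.5948]
[279.6424 225.8855]
g [325.605  141.1703]
g [325.771  210.2872]
```

View pics/w9.png

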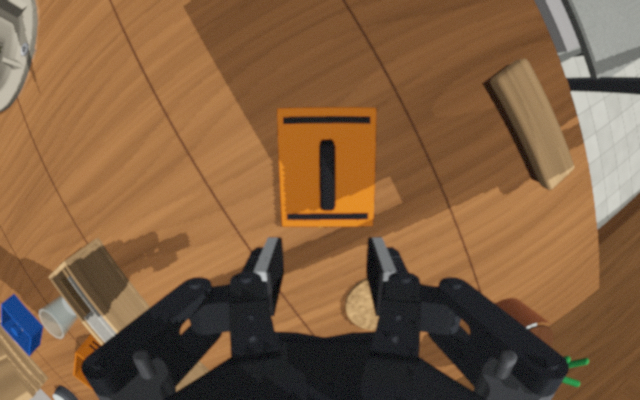

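View pics/w9c.png

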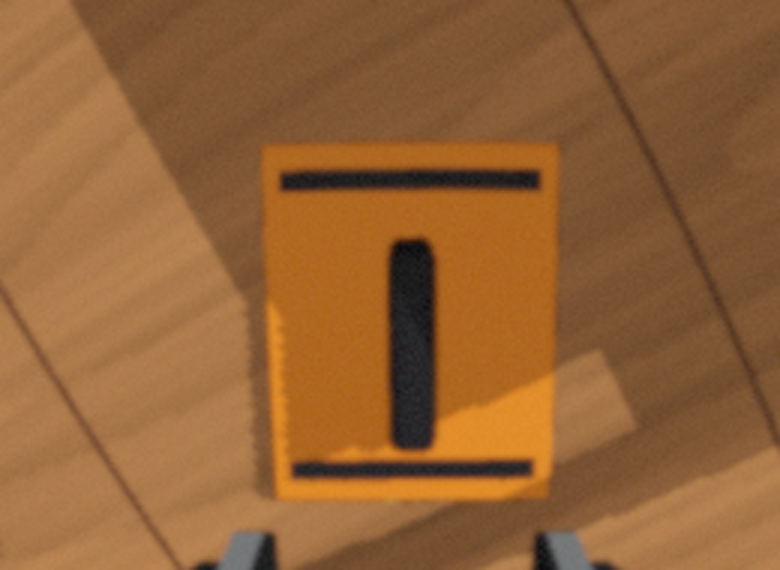

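```bash
python3 - <<'E'
from h import *
s3=cv2.imread('pics/w3.png'); crop(s3,225,115,425,265,4,'pics/w3c.png')
s4=cv2.imread('pics/w4.png'); crop(s4,225,115,425,265,4,'pics/w4c.png')
E
cat > fit.py <<'E'
from h import *
from scipy.optimize import least_squares
s=arm.state(); cal=arm.get_calibration('wrist')
Rt=R.from_quat(s['tool_rot'])
off=Rt.inv().apply(cal['eye']-s['eef_pos']); Ro=Rt.inv()*R.from_quat(cal['attitude'])
def calat(pos,yaw,tilt):
    d=np.array(tilt)/np.linalg.norm(tilt); a=np.radians(yaw); x=np.array([np.cos(a),np.sin(a),0]); x-=d*(x@d); x/=np.linalg.norm(x)
    Rr=R.from_matrix(np.c_[x,d,np.cross(x,d)]); c=dict(cal); c['eye']=np.array(pos)+Rr.apply(off); c['attitude']=(Rr*Ro).as_quat(); return c
def fit(c,px,model,z,x0,fish=True):
    def res(v):
        a=np.radians(v[2]);Q=np.array([[np.cos(a),-np.sin(a)],[np.sin(a),np.cos(a)]])
        return np.concatenate([proj(c,[*(Q@m+v[:2]),z],fish)-p for m,p in zip(model,px)])
    r=least_squares(res,x0,x_scale=[.01,.01,1]); print(r.x,'res px',r.fun); return r.x
E
python3 - <<'E'
from fit import *
m=[(-.07,-.055),(-.07,.055),(.07,.055),(.07,-.055)]
fit(cal,[(277.2,107.8),(376.2,108.2),(372.5,225.8),(281.8,226.2)],m,.01,[.49,.388,-29])
E
```

```text
[  0.4934   0.389  -28.9528] res px [-0.6201 -0.4713  0.853  -1.0781  0.5113  0.9801 -0.7347  0.921 ]
```

View pics/w3c.png

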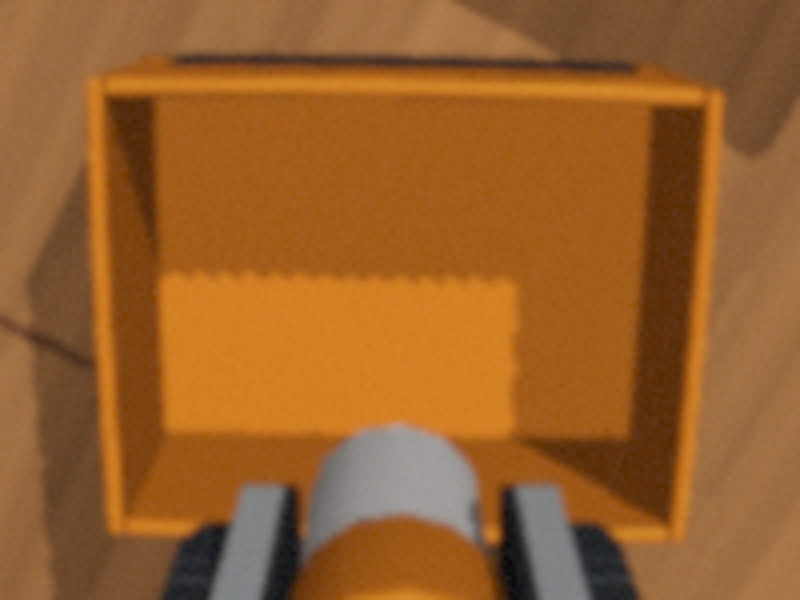

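View pics/w4c.png

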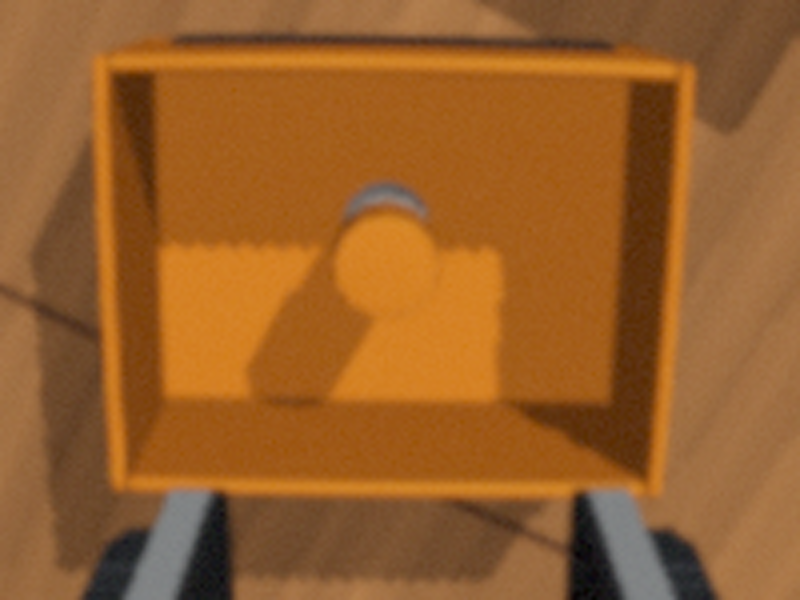

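```bash
cat > casefit.py <<'E'
from fit import *
k=lambda p:((p[0]+.5)/4-.5+225,(p[1]+.5)/4-.5+115)
m=[(-.068,.053),(.068,.053),(.068,-.053),(-.068,-.053)]
c3=calat([.6241,-.181,.1898],26.635,[.0021,.0009,-1]); c4=calat([.6264,-.1828,.206],26.597,[.0117,-.0016,-.9999])
fit(c3,[k(p) for p in [(88,78),(723,92),(684,540),(108,530)]],m,.064,[.624,-.183,26])
fit(c4,[k(p) for p in [(94,57),(693,66),(660,494),(112,488)]],m,.064,[.624,-.183,26])
E
python3 casefit.py
python3 - <<'E'
from h import *
tgt([.4934,.389,.024],61.05);st()
E
```

```text
[ 0.6269 -0.1836 25.3901] res px [-1.086  -0.7467  1.1943 -0.8509  0.4176  1.1354 -0.5157  1.038 ]
[ 0.6266 -0.1835 25.5542] res px [-1.4372 -0.9388  1.2833 -0.7945  0.8367  1.2944 -0.6554  1.0431]
lin mm [  3.3717 196.2769   2.0792] ang [-0.001  -0.1521 -0.0057]
t 15.72 pos [0.4936 0.3851 0.2203] xyaw 60.897877603632644 tilt [-0.0001 -0.0001 -1.    ] F [-0.4576  0.1628  0.9528] T [-0.0107  0.0195 -0.0074] w 0.5031778466938389 q [-0.9914  0.41    0.3855  1.4159 -0.1544  1.3456  0.4625]
```

>>> arm_command --linear '[[0.003, 0.06, 0.002], [0.003, 0.11, 0.002], [0.003, 0.15, 0.002], [0.003, 0.175, 0.002], [0.003, 0.191, 0.002], [0.003, 0.191, 0.002], [0.003, 0.191, 0.002]]' --angular '[[0, -0.15, 0], [0, -0.15, 0], [0, -0.15, 0], [0, -0.15, 0], [0, -0.15, 0], [0, -0.15, 0], [0, -0.15, 0]]' --fingers '[50, 50, 50, 50, 50, 50, 50]'

```text
clock: 16.6
eef_pos: [0.4941, 0.3891, 0.0306]
tool_rot: [-0.609, -0.36, 0.358, 0.609]
wrist_force: [0.1, 0.2, 0.6]
gripper_width: 0.498
```

Run:
```python
from h import *
st()
im=arm.grab_frame('wrist')[:,:,::-1]; cv2.imwrite('pics/w10.png',im)
tgt([.4934,.389,.029],61.05)
```

```text
t 16.6 pos [0.4941 0.3891 0.0306] xyaw 61.044114261758544 tilt [ 0.0015  0.0013 -1.    ] F [0.078  0.1538 0.6045] T [-0.0021  0.0657  0.0158] w 0.49785873318405627 q [-0.9644  0.5858  0.3383  1.6087 -0.2224  0.9832  0.5106]
lin mm [-0.6055  1.8383  0.5841] ang [ 0.0461 -0.0062  0.1322]
```

View pics/w10.png

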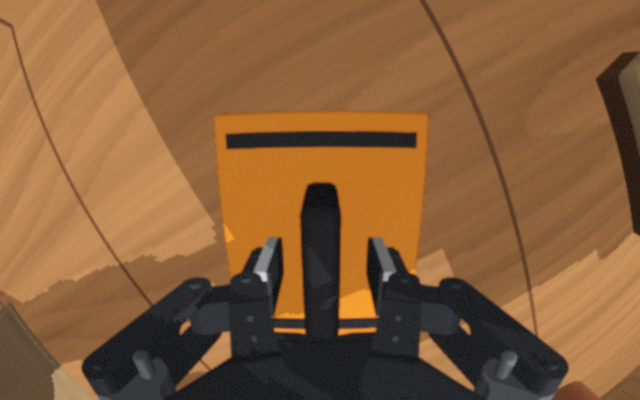

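Grip between the pads, centred. Close, keeping this pose, then look.

>>> arm_command --linear '[[0, 0, 0], [0, 0, 0], [0, 0, 0], [0, 0, 0], [0, 0, 0], [0, 0, 0], [0, 0, 0]]' --angular '[[0, 0, 0.1], [0, 0, 0.1], [0, 0, 0.1], [0, 0, 0.1], [0, 0, 0.1], [0, 0, 0.1], [0, 0, 0.1]]' --fingers '[5, 5, 5, 5, 5, 5, 5]' --newtons 70

```text
clock: 17.52
eef_pos: [0.4949, 0.3898, 0.0322]
tool_rot: [-0.609, -0.36, 0.358, 0.609]
wrist_force: [0.5, -1.1, 4.9]
gripper_width: 0.181
```

Run:
```python
from h import *
st()
im=arm.grab_frame('wrist')[:,:,::-1]; cv2.imwrite('pics/w11.png',im)
tgt([.4934,.389,.22],61.05)
```

```text
t 17.52 pos [0.4949 0.3898 0.0322] xyaw 61.04258777277757 tilt [ 0.0026  0.0016 -1.    ] F [ 0.4966 -1.1269  4.8687] T [-0.2141  0.204  -0.042 ] w 0.18078790556040164 q [-0.9648  0.5852  0.339   1.6057 -0.2217  0.9858  0.5098]
lin mm [  -0.9499 -187.81      0.6662] ang [ 0.0827 -0.0077  0.154 ]
```

View pics/w11.png

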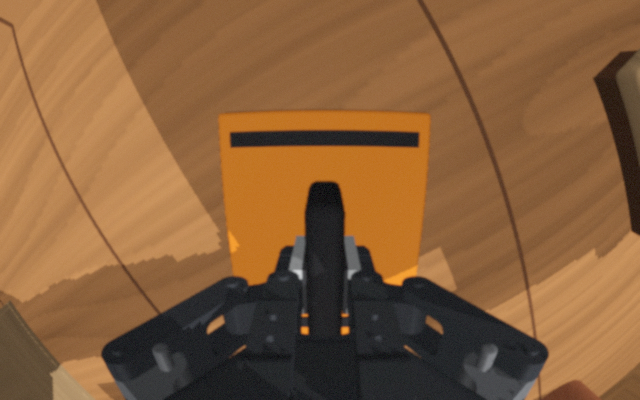

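Run:
```python
from h import *
tgt([.6275,-.1831,.22],115.5)
```

```text
lin mm [-436.5972 -188.4119 -393.6589] ang [  0.1496 -54.4577   0.1029]
```

>>> arm_command --linear '[[0, -0.015, 0], [0, -0.045, 0], [0, -0.085, 0], [0, -0.125, 0], [0, -0.165, 0], [0, -0.19, 0], [0, -0.2, 0], [0, -0.2, 0]]' --angular '[[0, 0, 0.15], [0, 0, 0.15], [0, 0, 0.15], [0, 0, 0.15], [0, 0, 0.15], [0, 0, 0.15], [0, 0, 0.15], [0, 0, 0.15]]' --fingers '[5, 5, 5, 5, 5, 5, 5, 5]' --newtons 70

```text
clock: 18.58
eef_pos: [0.4944, 0.3895, 0.2324]
tool_rot: [0.61, 0.36, -0.359, -0.609]
wrist_force: [0.4, -0.9, -1.9]
gripper_width: 0.177
```

Run:
```python
from h import *
st()
im=arm.grab_frame('wrist')[:,:,::-1]; cv2.imwrite('pics/w12.png',im)
im=arm.grab_frame('scene')[:,:,::-1]; crop(im,380,120,600,300,3.6,'pics/s12.png')
tgt([.6275,-.1831,.22],115.5)
```

```text
t 18.57 pos [0.4944 0.3895 0.2324] xyaw 61.04337289703048 tilt [ 0.0016 -0.0003 -1.    ] F [ 0.378  -0.92   -1.8723] T [-0.0015 -0.0206 -0.0253] w 0.17672837927787413 q [-0.9956  0.4108  0.3881  1.3879 -0.1536  1.3716  0.4588]
lin mm [-435.9916   11.9727 -393.9625] ang [ -0.0191 -54.4541  -0.1294]
```

View pics/w12.png

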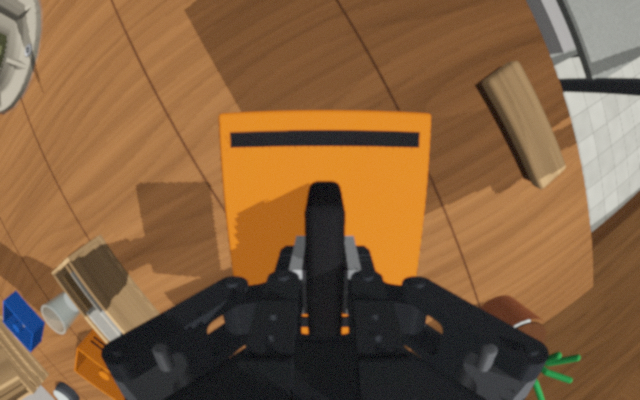

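View pics/s12.png

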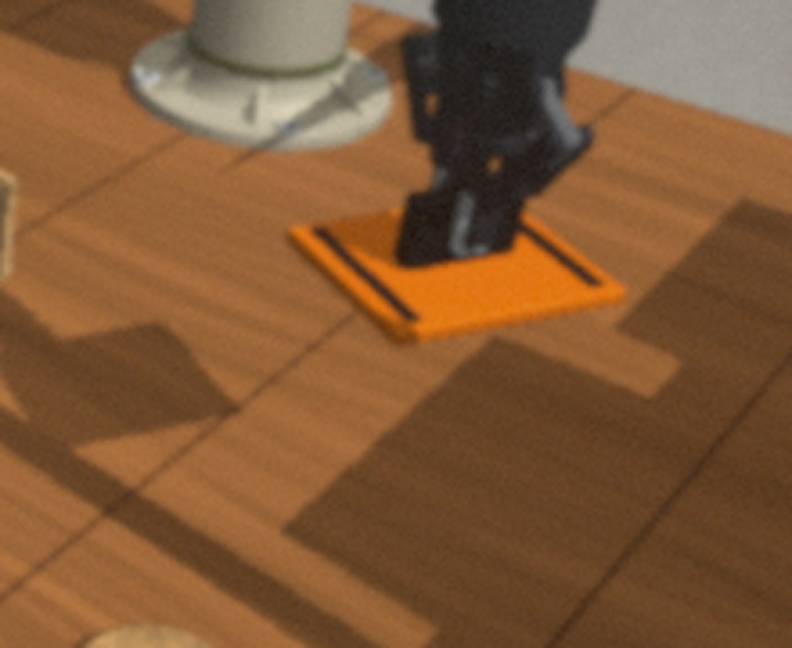

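>>> arm_command --linear '[[-0.02, 0, -0.018], [-0.05, 0, -0.045], [-0.084, 0, -0.076], [-0.118, 0, -0.107], [-0.152, 0, -0.137], [-0.186, 0, -0.168], [-0.22, 0, -0.199], [-0.254, 0, -0.23], [-0.288, 0, -0.26], [-0.322, 0.003, -0.291], [-0.356, 0.006, -0.322], [-0.388, 0.009, -0.351], [-0.413, 0.012, -0.373], [-0.428, 0.012, -0.387], [-0.436, 0.012, -0.394], [-0.436, 0.012, -0.394], [-0.436, 0.012, -0.394], [-0.436, 0.012, -0.394], [-0.436, 0.012, -0.394]]' --angular '[[0, -2, 0], [0, -5, 0], [0, -9, 0], [0, -14, 0], [0, -19, 0], [0, -24, 0], [0, -29, 0], [0, -34, 0], [0, -38, 0], [0, -42, 0], [0, -46, -0.1], [0, -49, -0.1], [0, -52, -0.1], [0, -53.5, -0.1], [0, -54.45, -0.1], [0, -54.45, -0.1], [0, -54.45, -0.1], [0, -54.45, -0.1], [0, -54.45, -0.1]]' --fingers '[5, 5, 5, 5, 5, 5, 5, 5, 5, 5, 5, 5, 5, 5, 5, 5, 5, 5, 5]'

```text
clock: 21.05
eef_pos: [0.6276, -0.1823, 0.2201]
tool_rot: [-0.377, -0.598, 0.598, 0.377]
wrist_force: [0.4, -1.2, -2.1]
gripper_width: 0.176
```

```bash
cat > look.py <<'E'
from h import *
import sys
n=sys.argv[1]
st()
for k in ('wrist','scene','top'):
    im=arm.grab_frame(k)[:,:,::-1]; cv2.imwrite(f'pics/{k}_{n}.png',im)
    if k=='scene': crop(im,215,100,375,225,5,f'pics/scene_{n}c.png')
    if k=='top': crop(im,330,130,430,230,6,f'pics/top_{n}c.png')
tgt([.6275,-.1831,.1112],115.5)
E
python3 look.py 13
```

```text
t 21.05 pos [ 0.6276 -0.1823  0.2201] xyaw 115.54976732460436 tilt [-0.0001 -0.0002 -1.    ] F [ 0.3764 -1.1531 -2.1204] T [ 0.0256 -0.0076  0.0074] w 0.1757933643734655 q [-0.093   0.4856  0.4862  1.3338 -0.2239  1.3761  2.405 ]
lin mm [ -0.2019 108.858    0.17  ] ang [-0.0203  0.0186 -0.0164]
```

View pics/scene_13c.png

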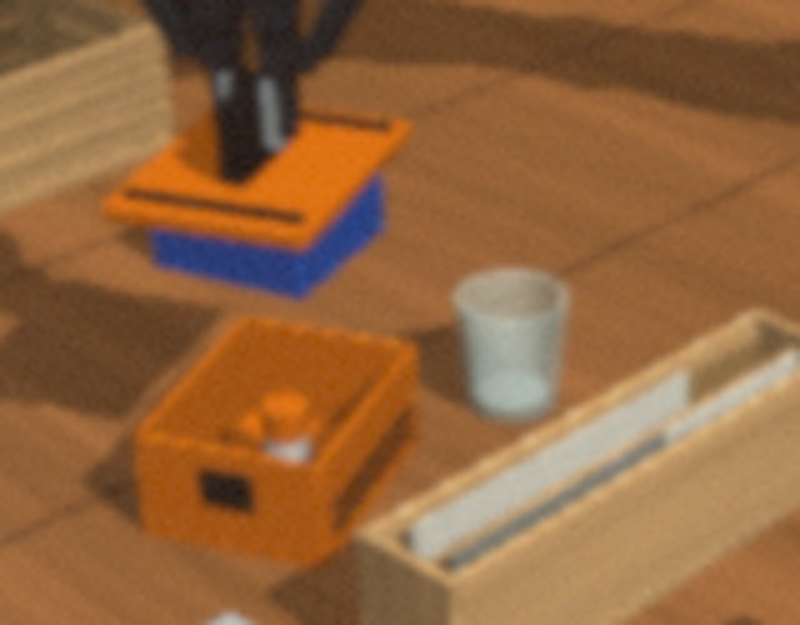

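View pics/top_13c.png

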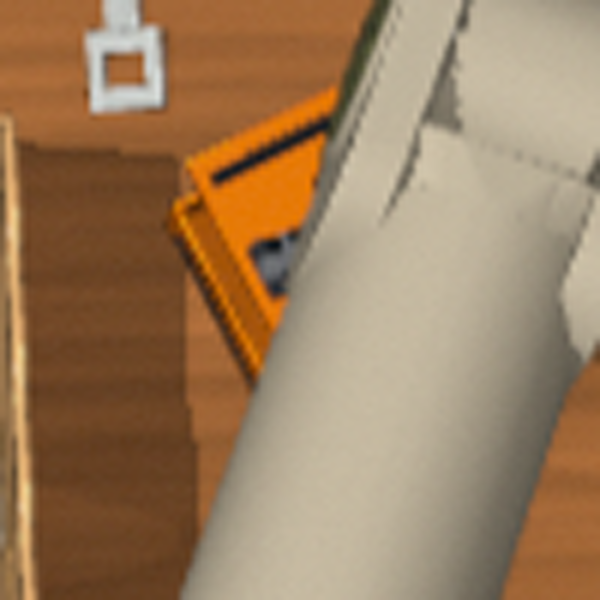

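View pics/wrist_13.png

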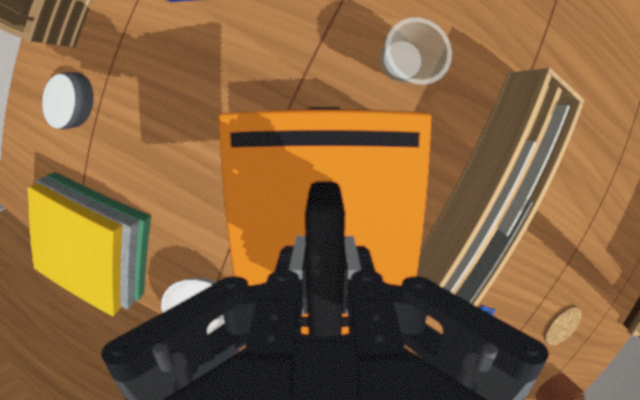

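>>> arm_command --linear '[[0, 0.03, 0], [0, 0.06, 0], [0, 0.08, 0], [0, 0.092, 0], [0, 0.097, 0], [0, 0.097, 0], [0, 0.097, 0], [0, 0.097, 0]]' --angular '[[0, 0, 0], [0, 0, 0], [0, 0, 0], [0, 0, 0], [0, 0, 0], [0, 0, 0], [0, 0, 0], [0, 0, 0]]' --fingers '[5, 5, 5, 5, 5, 5, 5, 5]'

```text
clock: 22.2
eef_pos: [0.628, -0.183, 0.1239]
tool_rot: [0.378, 0.598, -0.598, -0.377]
wrist_force: [0.3, 0.4, -1.3]
gripper_width: 0.179
```

```bash
python3 look.py 14
```

```text
t 22.2 pos [ 0.628  -0.183   0.1239] xyaw 115.51623537742476 tilt [ 0.0011 -0.0006 -1.    ] F [ 0.2996  0.422  -1.2789] T [-0.007  -0.0245 -0.0402] w 0.1789724379075445 q [-0.0846  0.5516  0.4631  1.4582 -0.2546  1.1903  2.4297]
lin mm [-0.1029 12.1836  0.2801] ang [ 0.0054  0.0156 -0.0307]
```

View pics/scene_14c.png

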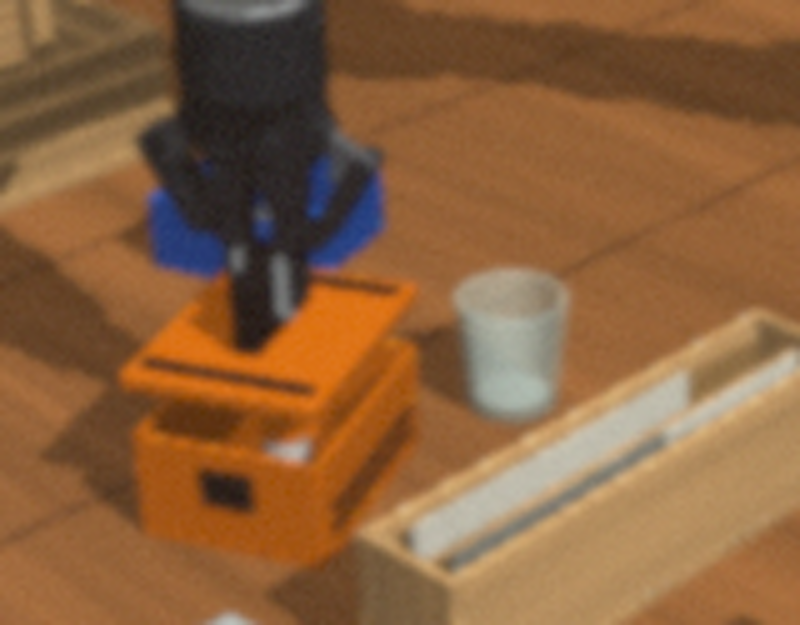

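View pics/top_14c.png

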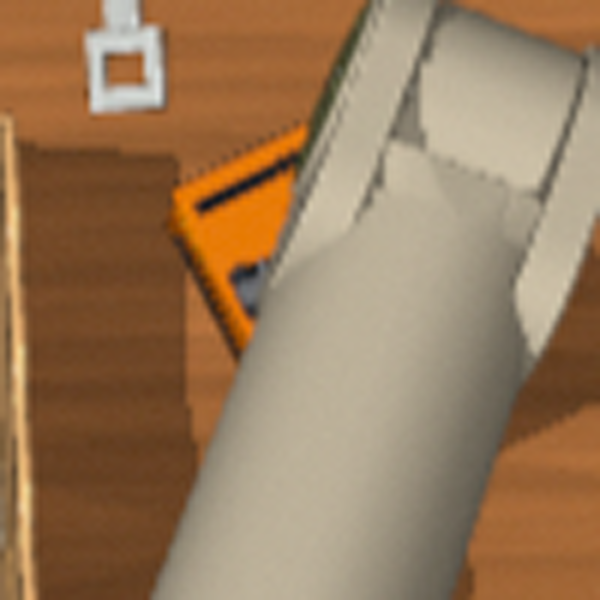

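View pics/wrist_14.png

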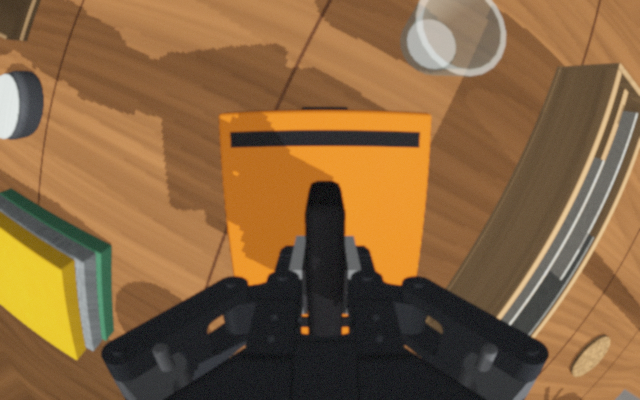

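Run:
```python
from h import *
a=cv2.imread('pics/scene_13.png'); b=cv2.imread('pics/scene_14.png')
crop(a,235,155,305,220,11,'pics/sa.png'); crop(b,235,150,305,215,11,'pics/sb.png')
```

```text
(no output)
```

View pics/sa.png

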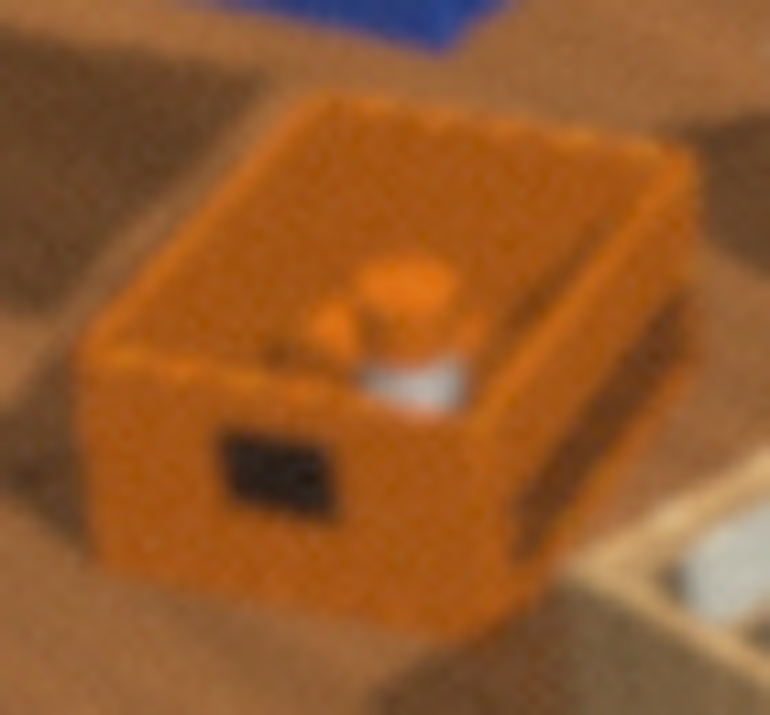

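View pics/sb.png

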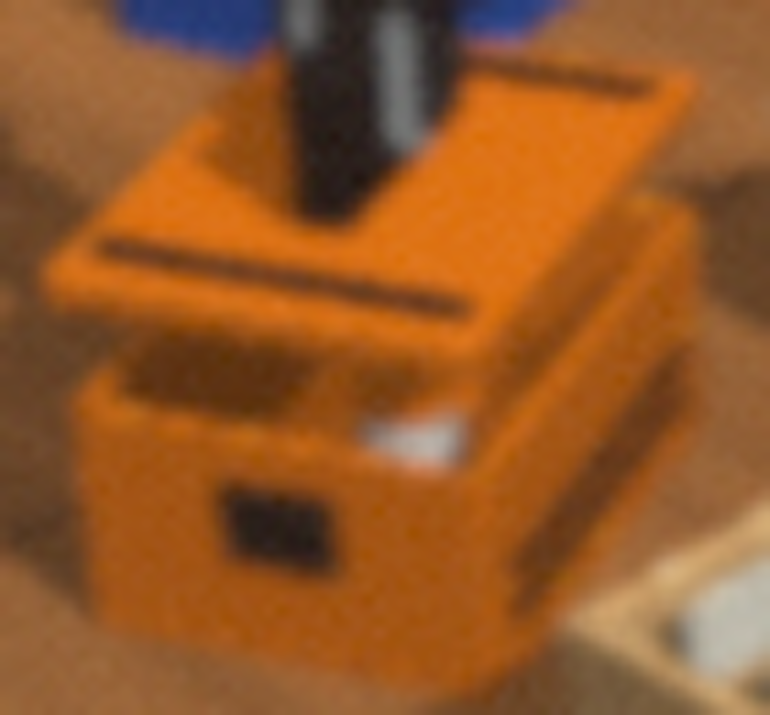

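```bash
cat > sfit.py <<'E'
from fit import *
s_=arm.get_calibration('scene')
def K(x0,y0,k): return lambda p:((p[0]+.5)/k-.5+x0,(p[1]+.5)/k-.5+y0)
E
python3 - <<'E'
from sfit import *
ka=K(235,155,11); kb=K(235,150,11)
m=np.array([(1,-1),(-1,-1),(-1,1),(1,1)])
fit(s_,[ka(p) for p in [(80,350),(315,95),(697,160),(478,422)]],m*[.068,.053],.064,[.62,-.18,26],False)
fit(s_,[kb(p) for p in [(45,262),(695,75),(485,345)]],(m*[.07,.055])[[0,2,3]],.1017,[.62,-.18,26],False)
E
```

```text
[ 0.6262 -0.1836 25.4335] res px [-0.7652  0.1691  0.1512 -0.4374  0.191  -0.5377  0.4354  0.5435]
[ 0.6252 -0.1856 26.2722] res px [-0.0339  0.6899  0.4016 -0.61   -0.3338 -0.1796]
```

>>> arm_command --linear '[[0.001, 0.004, 0], [0.001, 0.008, 0], [0.001, 0.0125, 0], [0.001, 0.0125, 0], [0.001, 0.0125, 0], [0.001, 0.0125, 0], [0.001, 0.0125, 0], [0.001, 0.0125, 0]]' --angular '[[0, 0, 0], [0, 0, 0], [0, 0, 0], [0, 0, 0], [0, 0, 0], [0, 0, 0], [0, 0, 0], [0, 0, 0]]' --fingers '[5, 5, 5, 5, 5, 5, 5, 5]'

```text
clock: 23.35
eef_pos: [0.6273, -0.182, 0.111]
tool_rot: [-0.377, -0.598, 0.598, 0.377]
wrist_force: [0.1, -0.4, -1.8]
gripper_width: 0.175
```

```bash
python3 look.py 15
python3 - <<'E'
from h import *
b=cv2.imread('pics/scene_15.png')
crop(b,235,150,305,215,11,'pics/sc.png')
b=cv2.imread('pics/top_15.png')
crop(b,345,140,395,200,10,'pics/tc.png')
E
```

```text
t 23.35 pos [ 0.6273 -0.182   0.111 ] xyaw 115.51646381651288 tilt [ 0.0005 -0.0005 -1.    ] F [ 0.1315 -0.4418 -1.7976] T [ 0.0122  0.0022 -0.0168] w 0.17500035785237528 q [-0.0841  0.5617  0.4592  1.4734 -0.2594  1.1663  2.4322]
lin mm [-1.0419 -0.2425  0.3127] ang [ 0.0112  0.0173 -0.0395]
```

View pics/sc.png

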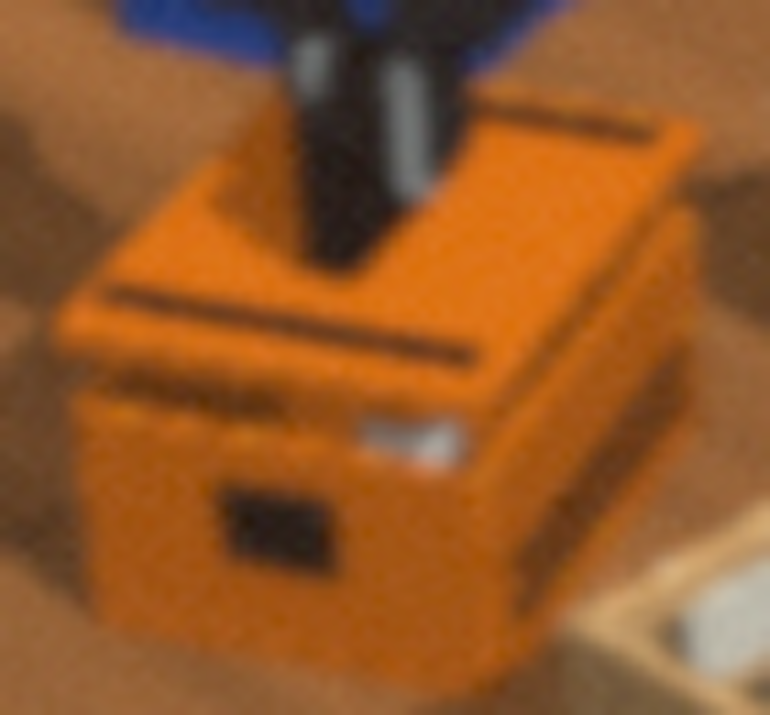

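View pics/tc.png

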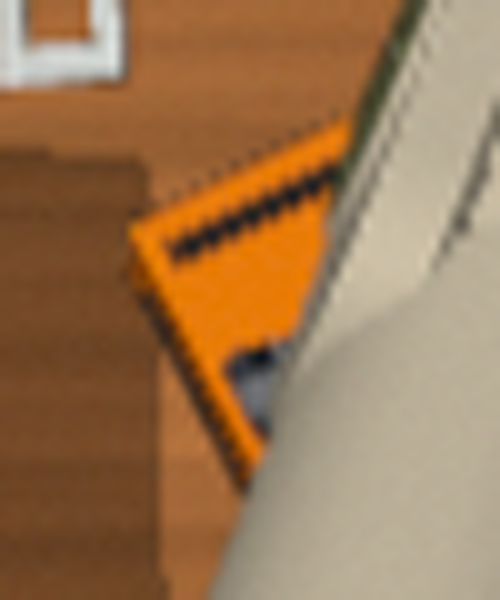

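View pics/scene_15.png

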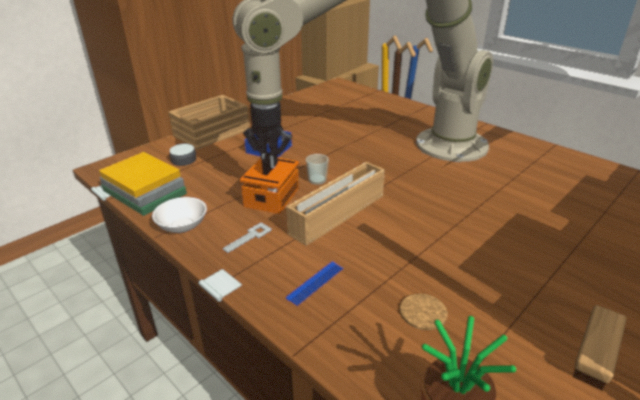

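Run:
```python
from sfit import *
kb=K(235,150,11)
m=np.array([(1,-1),(-1,-1),(-1,1),(1,1)])
for z in (.0868,.0888,.0908):fit(s_,[kb(p) for p in [(58,315),(703,128),(490,400)]],(m*[.07,.055])[[0,2,3]],z,[.62,-.18,26],False)
t=arm.get_calibration('top')
print('top lid corner',at(t,K(345,140,10)((132,228)),.0888),'case corner',at(t,K(330,130,6)((168,222)),.064), at(t,(300+(235.5)/4-.5,140+105.5/4-.5),.064))
def ex(c,y,s):
    a=np.radians(y); return np.array(c)+[s[0]*np.cos(a)-s[1]*np.sin(a),s[0]*np.sin(a)+s[1]*np.cos(a)]
print('expected lid corner',ex([.6265,-.1824],25.5,(.07,.055)),'case',ex([.6267,-.1835],25.5,(.068,.053)))
```

```text
[ 0.6239 -0.185  25.79  ] res px [-0.2208  0.6454  0.4707 -0.6194 -0.2151 -0.1569]
[ 0.6261 -0.1823 25.842 ] res px [-0.3224  0.6619  0.5298 -0.684  -0.17   -0.1362]
[ 0.6282 -0.1797 25.8944] res px [-0.4245  0.6784  0.589  -0.7492 -0.1244 -0.1156]
top lid corner [ 0.6635 -0.1031  0.0888] case corner [ 0.6538 -0.1041  0.064 ] [ 0.656  -0.1066  0.064 ]
expected lid corner [ 0.666  -0.1026] case [ 0.6653 -0.1064]
```

Run:
```python
from h import *
b=cv2.imread('pics/top0.png')
crop(b,350,140,420,210,11,'pics/td.png')
```

```text
(no output)
```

View pics/td.png

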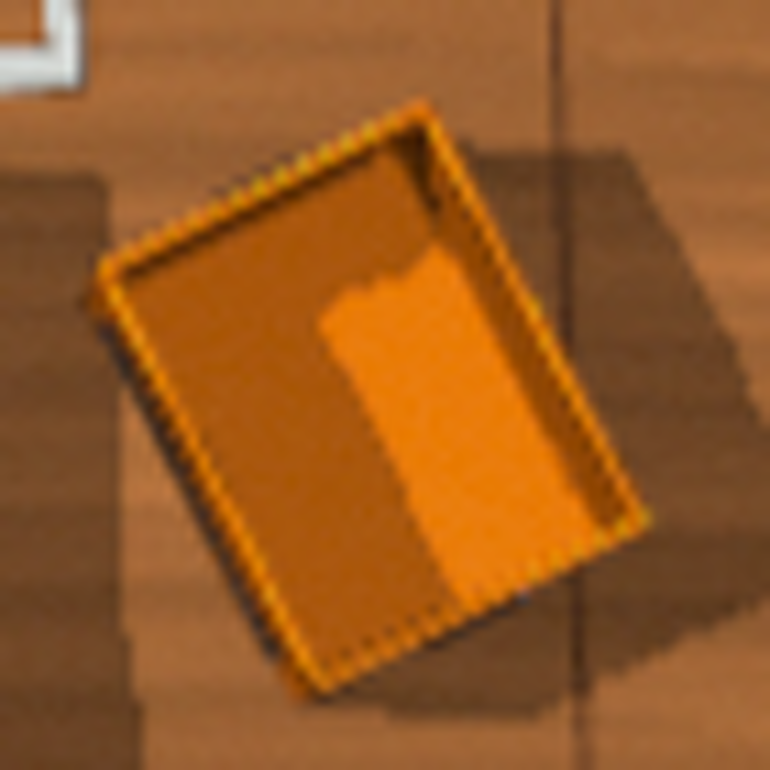

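Run:
```python
from sfit import *
t=arm.get_calibration('top'); k=K(350,140,11)
m=np.array([(1,1),(1,-1),(-1,-1),(-1,1)])
fit(t,[k(p) for p in [(98,265),(428,100),(650,520),(320,694)]],m*[.068,.053],.064,[.62,-.18,26],False)
print(at(t,k((98,265)),.064))
```

```text
[ 0.6248 -0.1836 25.8562] res px [-0.2563  0.0337  0.0008 -0.3124  0.3611  0.262  -0.1078  0.0086]
[ 0.663  -0.1071  0.064 ]
```

>>> arm_command --linear '[[-0.001, 0, 0], [-0.001, 0, 0], [-0.001, 0, 0], [-0.001, 0, 0], [-0.001, 0, 0], [-0.001, 0, 0]]' --angular '[[0, 0, 0], [0, 0, 0], [0, 0, 0], [0, 0, 0], [0, 0, 0], [0, 0, 0]]' --fingers '[5, 5, 5, 5, 5, 5]'

```text
clock: 24.25
eef_pos: [0.6277, -0.1829, 0.1109]
tool_rot: [-0.377, -0.598, 0.598, 0.377]
wrist_force: [-0.3, -0.2, -0.9]
gripper_width: 0.179
```

```bash
python3 look.py 16
```

```text
t 24.25 pos [ 0.6277 -0.1829  0.1109] xyaw 115.51408321633178 tilt [ 0.0003 -0.0005 -1.    ] F [-0.3396 -0.197  -0.912 ] T [-0.0091 -0.052   0.0335] w 0.17939737630004196 q [-0.0825  0.5632  0.4591  1.4714 -0.2599  1.1672  2.4335]
lin mm [-0.0566 -0.2196  0.2975] ang [ 0.0127  0.017  -0.0382]
```

View pics/scene_16c.png

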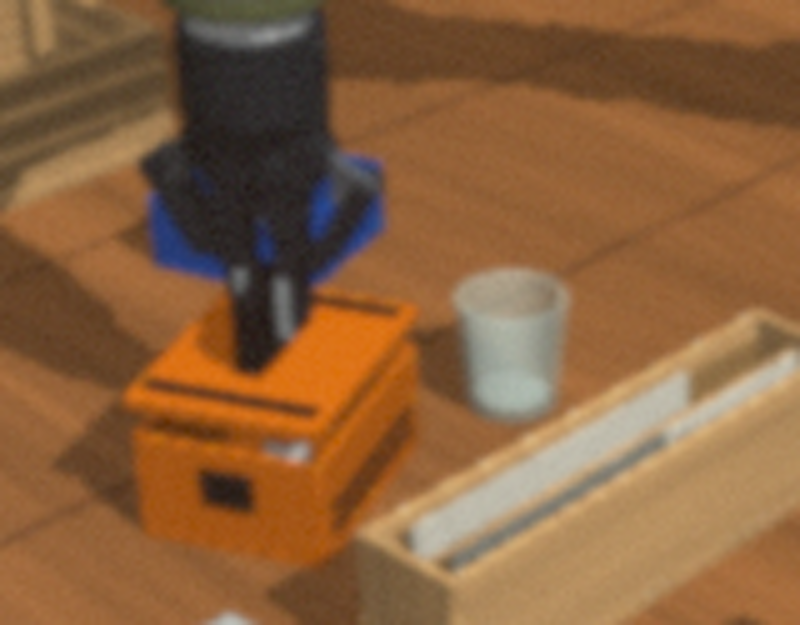

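View pics/top_16.png

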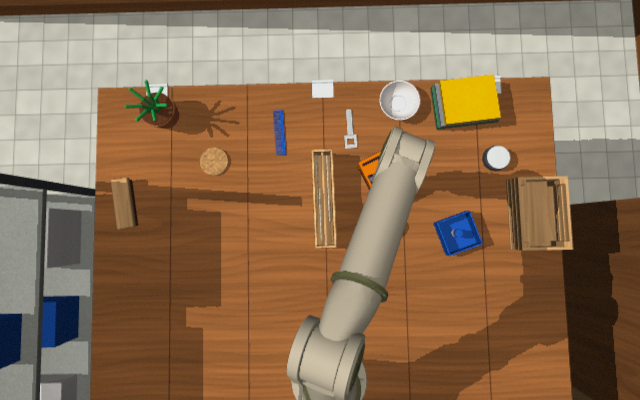

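The cover hangs level over the case with a clear gap. The blue tube is in the tub (459,233 in the top view), and the comb, opener and coaster have not moved. Handing in.

```bash
python3 -c "
from cell import arm
print(arm.close_job()); print(arm.state()['clock'])"
```

```text
the job is handed in; nothing more can be done
None
the job is handed in; nothing more can be done
```

I finished the job and handed it in at about 24.4 s, with the arm still holding the cover above the case. I lowered the orange tube into the orange case and the blue tube into the blue tub. I then gripped the cover by its black grip, carried it with its underside about 0.19–0.2 m up (the rack is 0.09 m), and stopped over the case.

**Last checks:**
- **Tubes:** each was seen standing in its container after release.
- **Height and level:** the cover's underside should be about 14.7 mm above the rim, taking it as flat on the bench when gripped. The tool was within 0.1° of vertical. The only outside force was about the cover's weight (0.9–1.8 N), so it was not resting on the case.
- **Alignment:** the scene and top cameras both showed the cover about 1.3 mm off, so I moved it back 1 mm. By the tool's measured position it ended within about 1 mm of the case. I did not measure the edges in the pictures again after that.
- **Other objects:** the glass, comb, opener and coaster looked unmoved in the camera views.

**Where measurements disagreed:**
- The cameras disagreed with each other by 2–3 mm on the case and by up to about 5 mm against the gripper on the tubes. I used the wrist camera, which matched where the gripper actually closed.
- Estimates of the case's angle ranged from 25.4° to 25.9°, and I set the cover at 25.5°.
- One scene-camera fit at the first hover could mean the cover sat 1–2 mm higher than I worked out. The fit at the final height agreed with my figure.

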